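# Pack two jars below the rim and slide the lid shut

### The job

Put the green-capped spice jar that stands beside the jam jar, and the jam jar itself, upright into the two open pockets of the blue box, one in each, and push them down on their stiff floors until neither stands above the rim; only one pocket goes deep enough for the tall spice jar, and you find out which by pushing. Then slide the wooden lid fully home over both jars, and leave the garlic, salt shaker, green mug and lemon where they are.

Things in the scene. Friction and masses are not known exactly. Their poses are not given: they have to be found in the camera images.
- jar_box: blue box, fixed, 136 (x) x 390 (y) x 125 mm high to the rim; origin at the centre of its underside, z up, y along its length. Its +y half holds two open pockets, each 120 (x) x 78 mm (y) inside, walls and divider 8 mm; its -y half is closed by a fixed board, the lid parked over it. Low end stops rise 8 mm above the rim.
- pocket_outer (a point): centre of the mouth, at rim height, of the pocket at the box's +y end (148 mm along +y from the box origin). Each pocket has a grey floor plate that starts 70 to 78 mm below the rim; friction holds it: it carries a jar without sinking, goes down under about 9 N in all (jar's weight included) and stays where it is pushed.
- pocket_inner (a point): centre of the mouth, at rim height, of the pocket nearer the box's middle (62 mm along +y from the box origin). One pocket's floor plate stops 109 mm below the rim, the other's 87 mm below; which one changes and cannot be seen. Jars pushed fully down in their right pockets end 3 mm below the rim.
- lid (a joint): travel in m of the dark wooden lid (140 x 180 x 8 mm) that lies on the rim and slides along the box's +y: 0 to 0.02 = parked at the start, pockets open; 0.194 = fully shut at the end stop. About 2.5 N moves it and it stays where it is left. It catches on anything that stands above the rim.
- lid_handle (a point): centre of the steel bar handle on the lid: bar 84 mm along the box's x, 16 mm wide along y, 18 mm high, its top 35 mm above the rim, the lid's top 8 mm above the rim. It moves with the lid and can be pinched from above across its 16 mm.
- spice_jar: tall slim glass spice jar with a round green cap, 45 mm in diameter all the way up (cap the top 20 mm), 106 mm high, about 0.11 kg; origin at the centre of its underside, z up; stands alone on the worktop left of the box (not one of the spice jars along the back wall)
- jam_jar: short jam jar with a light cap and red contents, round, 66 mm in diameter (cap 63 mm), 84 mm high, about 0.25 kg; origin at the centre of its underside, z up; stands on the worktop left of the box, may have changed places with the spice jar
- garlic: garlic bulb, 60 mm, a bystander; origin under its middle
- salt_shaker: salt shaker, 44 mm in diameter, 90 mm high, a bystander; origin at the centre of its underside
- green_mug: green mug, 86 x 125 x 96 mm, a bystander behind the box; origin at the centre of its underside
- lemon: lemon, 78 mm long, a bystander behind the box; origin under its middle
Mind the look-alikes: they are no part of the job. Leave any purple look-alike of the spice_jar alone.

How it is judged (in metres and radians):
On the way, in this order (a step that is already met when the one before it is completed fails the run):
1. both jars stand upright in the pockets, one in each, tops below the rim, before the lid is shut (x of spice_jar in the frame of jar_box between -0.06 and 0.06 m and y of spice_jar in the frame of jar_box between 0.023 and 0.187 m and z of spice_jar in the frame of jar_box between 0 and 0.0195 m and angle between each of spice_jar, jam_jar's own z axis and vertical below 0.1 rad and x of jam_jar in the frame of jar_box between -0.06 and 0.06 m and y of jam_jar in the frame of jar_box between 0.023 and 0.187 m and z of jam_jar in the frame of jar_box between 0 and 0.0415 m and ((y of spice_jar in the frame of jar_box above 0.105 m and y of jam_jar in the frame of jar_box below 0.105 m) or (y of spice_jar in the frame of jar_box below 0.105 m and y of jam_jar in the frame of jar_box above 0.105 m)) and value of joint lid below 0.18 m), for 0.2 s.
2. the lid is slid shut (value of joint lid above 0.189 m), for 0.2 s.
At the end, for the whole second after the job is handed in: The spice jar and the jam jar stand upright (within 0.1 rad) and at rest in the two pockets, one in each, tops not above the rim, and the lid is shut to within 5 mm of its stop (x of spice_jar in the frame of jar_box between -0.06 and 0.06 m and y of spice_jar in the frame of jar_box between 0.023 and 0.187 m and z of spice_jar in the frame of jar_box between 0 and 0.0195 m and angle between each of spice_jar, jam_jar's own z axis and vertical below 0.1 rad and x of jam_jar in the frame of jar_box between -0.06 and 0.06 m and y of jam_jar in the frame of jar_box between 0.023 and 0.187 m and z of jam_jar in the frame of jar_box between 0 and 0.0415 m and ((y of spice_jar in the frame of jar_box above 0.105 m and y of jam_jar in the frame of jar_box below 0.105 m) or (y of spice_jar in the frame of jar_box below 0.105 m and y of jam_jar in the frame of jar_box above 0.105 m)) and linear speed of each of spice_jar, jam_jar below 0.02 m/s and value of joint lid above 0.189 m); the robot touches nothing.
It fails at once if the garlic bulb is shifted by more than 40 mm (distance of garlic from where it was at the start of the episode above 0.04 m).
It fails at once if the salt shaker is shifted by more than 40 mm (distance of salt_shaker from where it was at the start of the episode above 0.04 m).
It fails at once if the green mug is shifted by more than 40 mm (distance of green_mug from where it was at the start of the episode above 0.04 m).
It fails at once if the lemon is shifted by more than 40 mm (distance of lemon from where it was at the start of the episode above 0.04 m).
It also fails if it takes over 72 s, if anything falls off the work surface, if the arm or the gripper's body presses on something with over 40 N, if the wrist force passes 120 N, or if a joint passes its speed limit or range.

### The arm

A 6-joint arm with a two-finger parallel gripper is mounted at the origin on a cart in front of the work surface, level with it; the furniture and walls round the work are solid. World frame = base frame: x ahead of the robot, y to its left, z up, the work surface at z = 0. Lengths are in mm, angles in rad, forces in N, time in s.
With the tool pointing down it reaches from about 350 to 975 mm from the base axis. Payload 7.1 kg.
Tool frame: the origin (TCP) lies on the front face of the gripper's body, between the roots of the fingers; the fingertips stand 80 mm ahead of it and the grasp point (between the pads) lies 61 mm ahead of it; z points along the fingers, y is the line along which they close (so a half turn about z gives the same grasp; the last joint's range is limited). The gripper opens to 88 mm and grips with 3 to 60 N. Pads are 20 mm wide; open, the fingers measure 115 mm over their backs; the gripper's body (75 mm by 178 mm) begins 61 mm behind the grasp point.
Start: joints at [1.282, 0.423, 1.63, -0, 1.089, -0.019], TCP at [166.555, 602.383, 302.675] pointing down, gripper open.
Joint ranges: [-3, 3], [-0.9, 2.11], [0.09, 2.58], [-1.31, 4.45], [0.11, 2.69], [-2.54, 2.54]. Speed limits (rad/s): [2.39, 2.39, 3.01, 3.14, 3.14, 3.14].

### API

Orientations are given as a rotation vector (axis times angle).
In Python, from workcell import readout, vision, close_job gives the robot as it stands.
- The arm moves only by the tool servo_tool, never from a script. Its argument "plan" is a list that holds one entry, the list of rows, each a list of 7 numbers: the gripper command: -1 is fully open, 1 is shut, values between are in proportion, then the shift along the world's x, y, z in units of 40 mm (1.0 is 40 mm), then the turn, a rotation vector about the world's x, y, z in units of 5 degrees (1.0 is 5 degrees). A call has 1 to 5 rows; each row shifts and turns the commanded pose from where the row before left it; what a row does not reach is not made up. A row lasts 1/12 s, in which the tool goes at most 41.7 mm and 7.16 degrees, less where a joint would pass 70% of its speed; a pose out of reach is approached as far as the arm can. A call is refused whole if a number of a shift passes 1 or a number of a turn 1, either way. A call with a gripper value outside its range is refused whole. The fingers move at their own pace and stop on an object; the grip force is fixed at half the most. Time passes only in rows, so rows that do not move let the fingers close. It gives the time, the measured TCP pose, the force, the opening and the grip force at its end, in the units of the state.
- readout.get_obs(): the state, without advancing time (a new reading comes with each control period).
- vision.get_image(name): name is "side" or "top" or "wrist"; returns the picture (400x640x3 uint8, red, green, blue); there is no depth.
- vision.camera_params(name): a dict with "fx", "fy", "cx", "cy" (pixels), "D" ([k1, k2, p1, p2, k3] as OpenCV has them; the pictures are not rectified), "rvec" (rotation vector, rad) and "tvec" (3), from world to camera coordinates, as OpenCV has them; the wrist camera has in their place "hand_eye" (4x4, takes a point from camera to tool coordinates, whose origin is the TCP and whose axes are the flange's). Camera axes: x right, y down, z forward; pixel columns grow to the right and rows downward; lengths in mm; the calibration is good to about 2 mm. A picture is of the moment at which its call begins: read the wrist's pose just before it. camera_params takes no time and is no camera call.
- close_job(): hands the job in; it is judged then, once.
The state is a dict: "t": time; "qpos": joint angles; "qvel": joint speeds; "joint_torque": joint torques, N m; "ee_pos": TCP position; "orientation": TCP orientation; "ft_force": force on the tool from outside, world axes, zero at the start; "moment": the same for the moment, N m; "width": finger opening in mm; "grasp_force": force on a finger pad.
Only numpy, scipy, OpenCV 4.12 (cv2) and the standard library are available. Lean on these libraries where they do the work, as an engineer would, in place of code of your own. Each camera call takes 0.05 s, during which the arm holds its last target. There are 200 camera calls.

## Working session

There is one attempt and no reset: what is moved stays moved. The work goes in short steps, Python scripts to look and compute and a tool call to move; the robot and the scene stay as the last step left them, time stands still between calls to the robot, and variables do not carry over. Pictures are saved under pics/ and viewed, at most 10 in all, crops included, and the job is handed in when it is done.

Besides the shell and the picture viewer there is one more tool, called as name([rows], argument=value, ...), one row to a line, values as JSON. servo_tool: Moves the arm, as the interface text tells. Its arguments: {"type":"object","properties":{"plan":{"type":"array"}},"required":["plan"]}

```bash
mkdir -p pics; ls; python3 - <<'E'
from workcell import readout, vision
import cv2
for n in ("side","top"):
    im=vision.get_image(n); cv2.imwrite(f"pics/{n}0.png",im[:,:,::-1]); p=vision.camera_params(n); print(n,p)
print(vision.camera_params("wrist"))
o=readout.get_obs(); print(o)
E
```

```text
pics
side {'fx': 424.0507951973502, 'fy': 424.0507951973502, 'cx': 319.18105912496543, 'cy': 206.44454331225654, 'D': array([0.02998978, 0.        , 0.        , 0.        , 0.        ]), 'rvec': array([ 0.37978156, -2.51773695,  1.60943462]), 'tvec': array([ 582.65516437,  104.62467613, 1148.96378927])}
top {'fx': 420.55262812571925, 'fy': 420.55262812571925, 'cx': 318.7618048564517, 'cy': 198.67336497503766, 'D': array([-0.11097392,  0.        ,  0.        ,  0.        ,  0.        ]), 'rvec': array([ 2.19562823, -2.14811399,  0.07004462]), 'tvec': array([ 157.17992663,  567.08207248, 1094.71726824])}
{'fx': 282.9026275193871, 'fy': 282.9026275193871, 'cx': 318.02908756871614, 'cy': 205.06884342265687, 'D': array([-0.02320469,  0.        ,  0.        ,  0.        ,  0.        ]), 'hand_eye': array([[-3.36405213e-04, -9.56994850e-01, -2.90104714e-01,
         8.01536989e+01],
       [ 9.99999331e-01, -8.28738714e-07, -1.15686465e-03,
        -9.49897442e-02],
       [ 1.10687309e-03, -2.90104909e-01,  9.56994209e-01,
        -8.19920483e+01],
       [ 0.00000000e+00,  0.00000000e+00,  0.00000000e+00,
         1.00000000e+00]])}
{'t': 0.1, 'qpos': array([ 1.28199548e+00,  4.23772542e-01,  1.63061128e+00, -2.18384205e-05,
        1.08860625e+00, -1.89753903e-02]), 'qvel': array([-0.00181851, -0.00236291, -0.00130948, -0.00105633,  0.00167017,
        0.00028997]), 'joint_torque': array([ 1.68750821e-04, -5.45615888e+01, -2.74325931e+01,  6.44656294e-02,
        1.87730254e-02,  1.25203459e-05]), 'ee_pos': array([166.45382964, 602.01584931, 301.97518648]), 'orientation': array([-4.22514127e-01, -3.11285332e+00,  2.17365377e-03]), 'ft_force': array([-0.56700962,  0.18153263, -0.27961636]), 'moment': array([-0.02369155,  0.00699127,  0.02464711]), 'grasp_force': 0.0, 'width': 88.02595545036448}
```

View pics/side0.png

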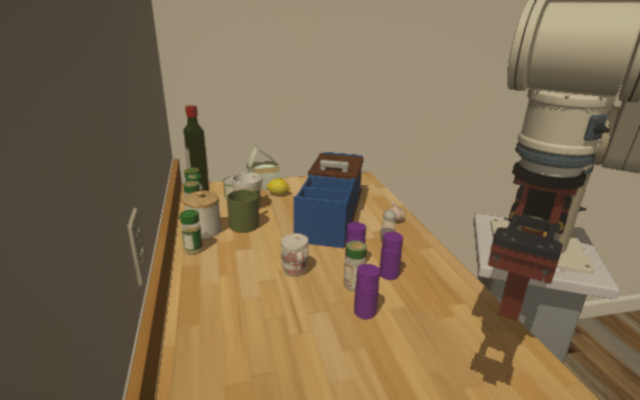

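View pics/top0.png

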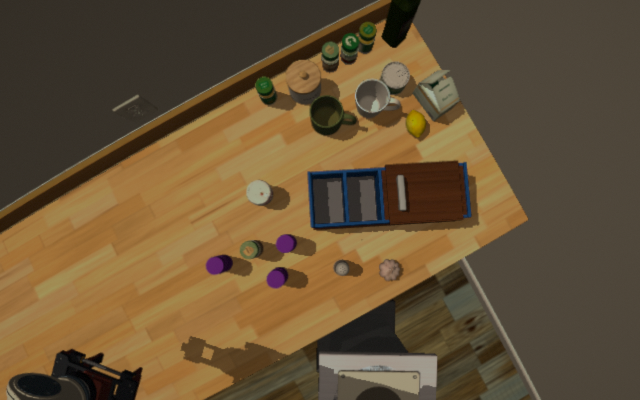

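The side view shows the spice jar at (355,265) between three purple jars, the jam jar at (295,255) and the box at (330,210). In the top view the spice jar's cap is at (251,249), the jam's cap at (259,192), and the purple jars at (286,243), (277,277) and (219,265). The pockets are at about (328,200) and (363,197), the handle at (402,193).

```bash
cat > h.py <<'E'
import numpy as np, cv2
from scipy.spatial.transform import Rotation as R
from workcell import readout, vision
def cam(n,obs=None):
    p=vision.camera_params(n); K=np.array([[p['fx'],0,p['cx']],[0,p['fy'],p['cy']],[0,0,1]])
    if 'rvec' in p:
        Rc=cv2.Rodrigues(np.array(p['rvec']))[0]; t=np.array(p['tvec'])
        return K,np.array(p['D']),Rc.T,-Rc.T@t
    H=p['hand_eye']; Rt=R.from_rotvec(obs['orientation']).as_matrix()
    return K,np.array(p['D']),Rt@H[:3,:3],Rt@H[:3,3]+obs['ee_pos']
def cast(n,uv,z,obs=None):
    K,D,Rw,c=cam(n,obs)
    u=cv2.undistortPoints(np.array(uv,float).reshape(-1,1,2),K,D).reshape(-1,2)
    d=np.c_[u,np.ones(len(u))]@Rw.T
    return c+d*((np.asarray(z)-c[2])/d[:,2])[:,None]
E
python3 - <<'E'
from h import *
im=cv2.imread("pics/top0.png"); hsv=cv2.cvtColor(im,cv2.COLOR_BGR2HSV)
def blob(m,x,y,w):
    q=np.zeros_like(m); q[y-w:y+w,x-w:x+w]=m[y-w:y+w,x-w:x+w]
    c=max(cv2.findContours(q,0,2)[0],key=cv2.contourArea); return c
# purple
pm=cv2.inRange(hsv,(130,80,30),(165,255,255))
for x,y in ((286,243),(277,277),(219,265)):
    c=blob(pm,x,y,18); print('purple',cv2.minEnclosingCircle(c),cast('top',[cv2.minEnclosingCircle(c)[0]],106)[0].round())
gm=cv2.inRange(hsv,(25,0,20),(90,255,255)); c=blob(gm,251,249,14);print('green',cv2.boundingRect(c),cv2.contourArea(c),cast('top',[cv2.minEnclosingCircle(c)[0]],106)[0].round())
wm=cv2.inRange(hsv,(0,0,120),(180,90,255)); c=blob(wm,259,192,18);e=cv2.minEnclosingCircle(c);print('jam',e,cast('top',[e[0]],84)[0].round())
bm=cv2.inRange(hsv,(100,120,40),(125,255,255))
c=np.vstack([k for k in cv2.findContours(bm,0,2)[0] if cv2.contourArea(k)>15]); r=cv2.minAreaRect(c);b=cv2.boxPoints(r);print(r)
print(b,cast('top',b,125).round())
P=cast('top',c.reshape(-1,2),125)[:,:2].astype(np.float32); r=cv2.minAreaRect(P);print('world rect',r)
print('box by salt etc', cast('top',[[342,268],[389,270],[326,114],[416,124],[402,193]],[80,40,90,40,160]).round())
big=cv2.resize(im[140:300,200:480],None,fx=2.8,fy=2.8,interpolation=cv2.INTER_CUBIC);cv2.imwrite('pics/c1.png',big)
E
```

```text
purple ((285.5, 243.0), 9.962529182434082) [446. 247. 106.]
purple ((276.7903137207031, 277.2096862792969), 11.107688903808594) [362. 266. 106.]
purple ((218.4600067138672, 265.5), 12.550057411193848) [386. 412. 106.]
green (240, 241, 20, 18) 246.5 [428. 336. 106.]
jam ((257.7956237792969, 191.70802307128906), 12.211851119995117) [573. 323.  84.]
((389.1614685058594, 195.0836639404297), (55.32954025268555, 159.62603759765625), 86.42366790771484)
[[307.7782  172.45135]
 [467.09338 162.49417]
 [470.54474 217.71597]
 [311.22955 227.67316]] [[ 619.  196.  125.]
 [ 652. -195.  125.]
 [ 517. -203.  125.]
 [ 485.  184.  125.]]
world rect ((568.2125244140625, -3.7654876708984375), (134.41151428222656, 388.9356994628906), 4.823940753936768)
box by salt etc [[386. 107.  80.]
 [380. -17.  40.]
 [776. 155.  90.]
 [768. -87.  40.]
 [570. -28. 160.]]
```

View pics/c1.png

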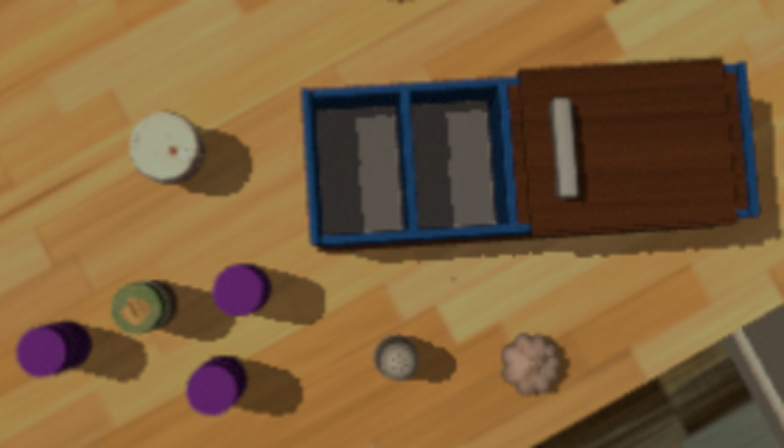

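The crop shows the spice cap top at about (249,249.6) in full-image pixels and the jam cap top at (259,192.5). The two pockets lie left of the lid. The estimates are spice (428,338), jam (573,321) and box centre (568,-4) with yaw 4.8°. I'll move above the spice jar and turn the closing line along the box's x.

servo_tool([
  [[-1, 0.47, -0.47, 0, 0, 0, -1], [-1, 0.47, -0.47, 0, 0, 0, -1], [-1, 0.47, -0.47, 0, 0, 0, -1], [-1, 0.47, -0.47, 0, 0, 0, -1], [-1, 0.47, -0.47, 0, 0, 0, -1]],
])

```text
t: 0.52
ee_pos: [261.1, 507.3, 302.3]
orientation: [-1.092, -2.946, 0.001]
ft_force: [0.8, -0.6, -0.2]
width: 87.9
grasp_force: 0.0
```

servo_tool([
  [[-1, 0.47, -0.47, 0, 0, 0, -1], [-1, 0.47, -0.47, 0, 0, 0, -1], [-1, 0.47, -0.47, 0, 0, 0, -1], [-1, 0.47, -0.47, 0, 0, 0, -1], [-1, 0.47, -0.47, 0, 0, 0, -1]],
])

```text
t: 0.93
ee_pos: [355.2, 413.2, 302.4]
orientation: [-1.704, -2.639, 0.001]
ft_force: [-0.2, 0.0, 0.2]
width: 88.0
grasp_force: 0.0
```

servo_tool([
  [[-1, 0.47, -0.47, 0, 0, 0, -1], [-1, 0.47, -0.47, 0, 0, 0, -1], [-1, 0.47, -0.47, 0, 0, 0, -1], [-1, 0.47, -0.47, 0, 0, 0, -1], [-1, 0, 0, 0, 0, 0, 0]],
])

```text
t: 1.35
ee_pos: [432.1, 336.6, 302.5]
orientation: [2.139, 2.299, -0.0]
ft_force: [0.1, 0.2, -0.2]
width: 87.8
grasp_force: 0.0
```

```bash
python3 - <<'E'
from h import *
o=readout.get_obs(); im=vision.get_image('wrist')[:,:,::-1]; cv2.imwrite('pics/w1.png',im)
Rm=R.from_rotvec(o['orientation']).as_matrix(); print(o['t'],o['ee_pos'].round(1),Rm.round(3),o['ft_force'].round(1))
K,D,Rw,c=cam('wrist',o)
for p in ([428,338,106],[573,321,84],[446,247,106]):
    print(cv2.projectPoints(np.array([p],float),cv2.Rodrigues(Rw.T)[0],-Rw.T@c,K,D)[0].ravel())
E
```

```text
1.35 [432.1 336.6 302.5] [[-0.072  0.997  0.001]
 [ 0.997  0.072 -0.001]
 [-0.001  0.    -1.   ]] [ 0.1  0.2 -0.2]
[314.51377996 198.75206389]
[441.78308133 216.83143   ]
[325.02528964 278.00707612]
```

View pics/w1.png

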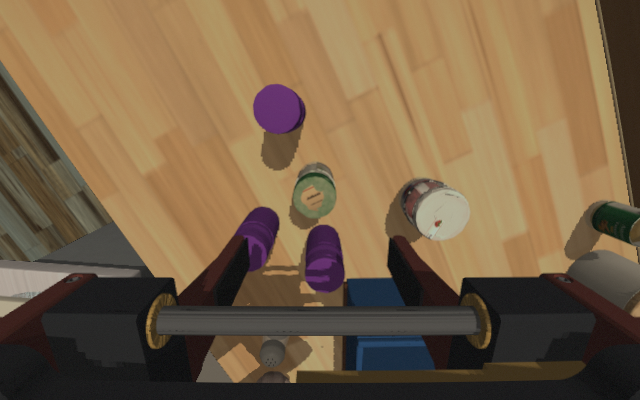

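The wrist view shows the spice cap at (314,197), predicted (314.5,199), so it is at about (428,340). The jam cap is at (441,212) against a predicted (442,217), so jam is at about (572,326). I'll grasp the spice jar.

servo_tool([
  [[-1, -0.1, 0.08, -0.6, 0, 0, 0], [-1, 0, 0, -0.9, 0, 0, 0], [-1, 0, 0, -0.9, 0, 0, 0], [-1, 0, 0, -0.9, 0, 0, 0], [-1, 0, 0, -0.5, 0, 0, 0]],
])

```text
t: 1.82
ee_pos: [423.5, 342.0, 147.2]
orientation: [-2.128, -2.309, 0.007]
ft_force: [-0.5, 0.1, -0.3]
width: 88.1
grasp_force: 0.0
```

servo_tool([
  [[1, 0, 0, 0, 0, 0, 0], [1, 0, 0, 0, 0, 0, 0], [1, 0, 0, 0, 0, 0, 0], [1, 0, 0, 0, 0, 0, 0], [1, 0, 0, 0, 0, 0, 0]],
])

```text
t: 2.23
ee_pos: [426.4, 343.1, 152.4]
orientation: [2.131, 2.308, 0.005]
ft_force: [0.0, 0.6, 0.3]
width: 58.4
grasp_force: 0.0
```

servo_tool([
  [[1, 0, 0, 0, 0, 0, 0], [1, 0, 0, 0, 0, 0, 0], [1, 0, 0, 0, 0, 0, 0]],
])

```text
t: 2.48
ee_pos: [426.2, 342.7, 151.7]
orientation: [2.132, 2.307, 0.003]
ft_force: [-0.4, -0.0, 6.6]
width: 44.8
grasp_force: 29.9
```

servo_tool([
  [[1, 0, 0, 0.8, 0, 0, 0], [1, 0, 0, 0.9, 0, 0, 0], [1, 0, 0, 0.9, 0, 0, 0], [1, 0.1, -0.2, 0.9, 0, 0, 0], [1, 0.4, -0.7, 0.3, 0, 0, 0]],
])

```text
t: 2.9
ee_pos: [446.3, 309.1, 307.9]
orientation: [2.128, 2.31, 0.012]
ft_force: [1.2, 0.3, -0.2]
width: 45.1
grasp_force: 29.9
```

servo_tool([
  [[1, 0.6, -0.9, 0, 0, 0, 0], [1, 0.6, -0.9, 0, 0, 0, 0], [1, 0.6, -0.9, 0, 0, 0, 0], [1, 0.6, -0.9, 0, 0, 0, 0], [1, 0.3, -0.4, 0, 0, 0, 0]],
])

```text
t: 3.32
ee_pos: [551.8, 148.1, 302.8]
orientation: [2.133, 2.305, -0.0]
ft_force: [0.3, 0.0, -0.3]
width: 44.8
grasp_force: 29.9
```

servo_tool([
  [[1, 0, 0, 0, 0, 0, 0], [1, 0, 0, 0, 0, 0, 0], [1, 0, 0, 0, 0, 0, 0]],
])

```text
t: 3.57
ee_pos: [549.5, 152.0, 302.4]
orientation: [-2.131, -2.307, 0.001]
ft_force: [0.1, -0.2, -0.6]
width: 44.7
grasp_force: 29.9
```

```bash
python3 - <<'E'
from h import *
o=readout.get_obs(); im=vision.get_image('wrist')[:,:,::-1]; cv2.imwrite('pics/w2.png',im)
im=vision.get_image('top')[:,:,::-1]
cv2.imwrite('pics/t2.png',cv2.resize(im[140:300,200:480],None,fx=2.8,fy=2.8,interpolation=cv2.INTER_CUBIC))
K,D,Rw,c=cam('wrist',o)
th=np.radians(4.8);Rz=np.array([[np.cos(th),-np.sin(th)],[np.sin(th),np.cos(th)]])
print(o['t'],o['ee_pos'].round(1),o['ft_force'].round(1),o['width'])
for q in ([0,148],[0,62],[60,187],[-60,187],[60,109],[-60,109],[68,195],[-68,195]):
    p=[*(Rz@np.array(q)+[568,-4]),125]
    print(q,np.round(p),cv2.projectPoints(np.array([p],float),cv2.Rodrigues(Rw.T)[0],-Rw.T@c,K,D)[0].ravel().round())
E
```

```text
3.5667 [549.5 152.  302.4] [ 0.1 -0.2 -0.6] 44.68775404564073
[0, 148] [556. 143. 125.] [324. 215.]
[0, 62] [563.  58. 125.] [324. 292.]
[60, 187] [612. 187. 125.] [389. 175.]
[-60, 187] [493. 177. 125.] [260. 175.]
[60, 109] [619. 110. 125.] [384. 251.]
[-60, 109] [499. 100. 125.] [265. 252.]
[68, 195] [619. 196. 125.] [398. 166.]
[-68, 195] [484. 185. 125.] [251. 167.]
```

View pics/w2.png

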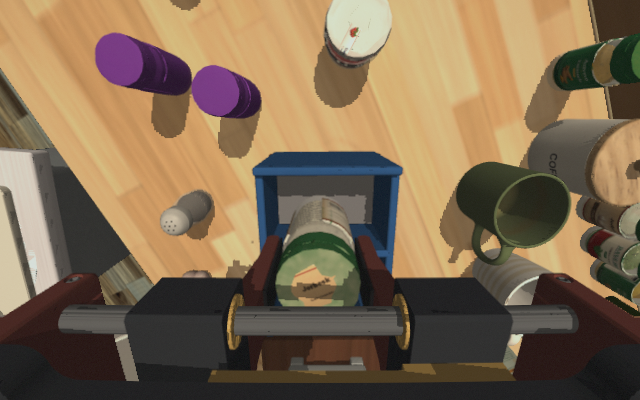

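The wrist view shows the outer pocket under the jar, with rim corners at about (253,172) and (401,172), roughly 5 px lower than predicted. The outer pocket centre is therefore near (558,140), so I'll correct and lower.

servo_tool([
  [[1, 0.2, -0.25, 0, 0, 0, 0], [1, 0, 0, -0.5, 0, 0, 0], [1, 0, 0, -0.7, 0, 0, 0], [1, 0, 0, -0.6, 0, 0, 0], [1, 0, 0, -0.4, 0, 0, 0]],
])

```text
t: 4.08
ee_pos: [557.5, 141.8, 212.6]
orientation: [-2.129, -2.309, 0.003]
ft_force: [0.1, 0.2, -0.6]
width: 44.6
grasp_force: 29.9
```

servo_tool([
  [[1, 0, 0, -0.1, 0, 0, 0], [1, 0, 0, -0.1, 0, 0, 0], [1, 0, 0, -0.1, 0, 0, 0], [1, 0, 0, -0.1, 0, 0, 0], [1, 0, 0, -0.1, 0, 0, 0]],
])

```text
t: 4.5
ee_pos: [558.8, 142.0, 196.5]
orientation: [2.131, 2.308, 0.002]
ft_force: [-3.1, -0.6, 8.1]
width: 44.7
grasp_force: 29.9
```

servo_tool([
  [[1, 0, 0, -0.1, 0, 0, 0], [1, 0, 0, -0.1, 0, 0, 0], [1, 0, 0, -0.1, 0, 0, 0]],
])

```text
t: 4.75
ee_pos: [558.8, 141.9, 184.6]
orientation: [2.131, 2.307, 0.002]
ft_force: [-3.2, 0.1, 8.1]
width: 44.5
grasp_force: 29.9
```

servo_tool([
  [[1, 0, 0, -0.1, 0, 0, 0], [1, 0, 0, -0.1, 0, 0, 0], [1, 0, 0, -0.1, 0, 0, 0], [1, 0, 0, 0, 0, 0, 0]],
])

```text
t: 5.08
ee_pos: [558.8, 141.9, 172.0]
orientation: [2.131, 2.307, 0.002]
ft_force: [0.0, 0.1, 1.1]
width: 44.8
grasp_force: 29.9
```

servo_tool([
  [[1, 0, 0, -0.1, 0, 0, 0], [1, 0, 0, -0.05, 0, 0, 0], [1, 0, 0, 0, 0, 0, 0]],
])

```text
t: 5.33
ee_pos: [559.7, 142.0, 167.1]
orientation: [2.13, 2.306, 0.005]
ft_force: [-1.7, -0.0, 9.8]
width: 44.6
grasp_force: 30.0
```

servo_tool([
  [[1, 0, 0, -0.05, 0, 0, 0], [1, 0, 0, -0.05, 0, 0, 0], [1, 0, 0, 0, 0, 0, 0]],
])

```text
t: 5.58
ee_pos: [560.1, 142.3, 165.3]
orientation: [2.13, 2.306, 0.007]
ft_force: [-9.3, -2.1, 31.0]
width: 45.0
grasp_force: 30.1
```

The outer pocket bottomed out at full depth under 31 N, so it is the deep one. I'll release, rise and go to the jam jar.

servo_tool([
  [[-0.4, 0, 0, 0.05, 0, 0, 0], [-0.4, 0, 0, 0.05, 0, 0, 0], [-0.4, 0, 0, 0, 0, 0, 0], [-0.4, 0, 0, 0, 0, 0, 0], [-0.4, 0, 0, 0.4, 0, 0, 0]],
])

```text
t: 6.0
ee_pos: [556.7, 141.4, 178.4]
orientation: [-2.13, -2.306, 0.006]
ft_force: [-0.7, -0.8, -0.1]
width: 61.5
grasp_force: 0.0
```

servo_tool([
  [[-0.4, 0, 0, 0.8, 0, 0, 0], [-1, 0, 0, 1, 0, 0, 0], [-1, 0, 0, 1, 0, 0, 0], [-1, 0.1, 0.6, 0.2, 0, 0, 0], [-1, 0.1, 1, 0, 0, 0, 0]],
])

```text
t: 6.42
ee_pos: [568.1, 204.4, 304.8]
orientation: [2.134, 2.301, 0.008]
ft_force: [0.6, 0.9, 0.2]
width: 84.5
grasp_force: 0.0
```

servo_tool([
  [[-1, 0.1, 1, 0, 0, 0, 0], [-1, 0, 1, 0, 0, 0, 0], [-1, 0, 0.8, 0, 0, 0, 0], [-1, 0, 0, 0, 0, 0, 0], [-1, 0, 0, 0, 0, 0, 0]],
])

```text
t: 6.83
ee_pos: [569.8, 319.2, 299.9]
orientation: [-2.128, -2.311, 0.001]
ft_force: [0.5, -0.1, 0.1]
width: 87.8
grasp_force: 0.0
```

```bash
python3 - <<'E'
from h import *
o=readout.get_obs(); im=vision.get_image('wrist')[:,:,::-1]; cv2.imwrite('pics/w3.png',im)
print(o['t'],o['ee_pos'].round(1),o['ft_force'].round(1),o['width'])
K,D,Rw,c=cam('wrist',o)
for p in ([572,326,84],):print(cv2.projectPoints(np.array([p],float),cv2.Rodrigues(Rw.T)[0],-Rw.T@c,K,D)[0].ravel().round())
hsv=cv2.cvtColor(np.ascontiguousarray(im),cv2.COLOR_BGR2HSV); m=cv2.inRange(hsv,(0,0,140),(180,60,255)); m[280:]=0; m[:100]=0; m[:,:200]=0;m[:,450:]=0
c=max(cv2.findContours(m,0,2)[0],key=cv2.contourArea);e=cv2.fitEllipse(c);print(e,cast('wrist',[e[0]],84,o))
E
```

```text
6.8333 [569.8 319.2 299.9] [ 0.5 -0.1  0.1] 87.80421040805683
[321. 190.]
((321.8946838378906, 190.39312744140625), (55.07683181762695, 57.17082595825195), 153.84202575683594) [[572.82525748 325.20575375  84.        ]]
```

View pics/w3.png

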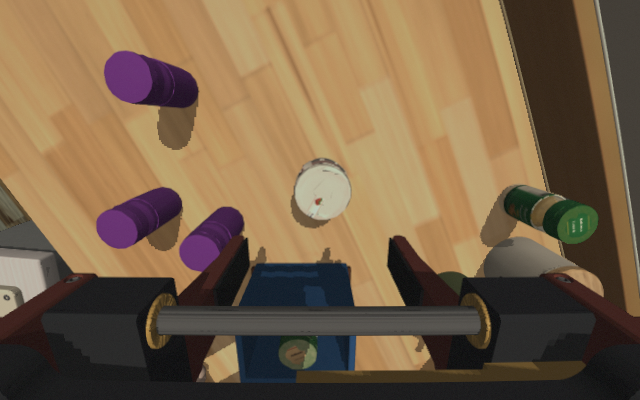

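The wrist view shows the jam cap at (322,190), so jam is at (573,325). The spice jar is upright in the outer pocket at (297,352). I'll grasp the jam jar.

servo_tool([
  [[-1, 0.08, 0.15, -0.6, 0, 0, 0], [-1, 0, 0, -1, 0, 0, 0], [-1, 0, 0, -1, 0, 0, 0], [-1, 0, 0, -1, 0, 0, 0], [-1, 0, 0, -0.75, 0, 0, 0]],
])

```text
t: 7.3
ee_pos: [572.5, 321.2, 123.6]
orientation: [-2.133, -2.305, 0.005]
ft_force: [-0.4, -0.7, -0.0]
width: 87.6
grasp_force: 0.0
```

servo_tool([
  [[-1, 0, 0, 0, 0, 0, 0], [1, 0, 0, 0, 0, 0, 0], [1, 0, 0, 0, 0, 0, 0], [1, 0, 0, 0, 0, 0, 0], [1, 0, 0, 0, 0, 0, 0]],
])

```text
t: 7.72
ee_pos: [574.6, 324.1, 129.3]
orientation: [2.131, 2.306, 0.006]
ft_force: [-1.2, 0.1, 0.8]
width: 64.7
grasp_force: 0.9
```

servo_tool([
  [[1, 0, 0, 0, 0, 0, 0], [1, 0, 0, 0, 0, 0, 0]],
])

```text
t: 7.88
ee_pos: [574.5, 324.1, 129.3]
orientation: [2.131, 2.307, 0.005]
ft_force: [-0.6, -1.7, 7.2]
width: 63.9
grasp_force: 30.0
```

Jam is gripped. Before moving, I'll refine the inner pocket's position from the wall profiles in the earlier pictures.

```bash
python3 - <<'E'
from h import *
im=cv2.imread("pics/top0.png"); hsv=cv2.cvtColor(im,cv2.COLOR_BGR2HSV)
for y in (185,190,195,200,205,210):
    row=im[y,300:395].astype(int); b=row[:,0]-row[:,2]
    print(y,' '.join(f'{300+i}:{v}' for i,v in enumerate(b) if v>25))
for x in (322,328,334,355,362,370):
    col=im[160:240,x].astype(int); b=col[:,0]-col[:,2]
    print('x',x,' '.join(f'{160+i}:{v}' for i,v in enumerate(b) if v>25))
print(cast('top',[[311,198],[345.5,198],[381,198]],125).round(1)); K,D,Rw,c=cam('top'); print(c)
E
```

```text
185 309:57 310:66 311:42 342:26 343:46 344:66 345:69 346:50 375:29 376:38 377:40 378:46 379:67 380:73 381:69
190 309:44 310:69 311:48 343:36 344:65 345:72 346:66 376:36 377:37 378:36 379:49 380:69 381:68 382:31
195 309:28 310:64 311:55 312:33 343:31 344:59 345:69 346:67 347:33 376:29 377:36 378:35 379:38 380:65 381:70 382:60
200 310:62 311:63 312:41 344:44 345:64 346:68 347:48 377:36 378:37 379:40 380:60 381:68 382:63
205 310:47 311:68 312:48 344:33 345:63 346:70 347:65 377:30 378:35 379:36 380:44 381:67 382:69 383:54
210 310:29 311:63 312:52 313:31 344:29 345:60 346:68 347:65 348:33 377:28 378:36 379:37 380:41 381:70 382:70 383:63
x 322 172:61 173:68 174:41 224:63 225:71 226:61
x 328 171:34 172:68 173:53 174:33 223:41 224:67 225:69 226:41
x 334 171:48 172:65 173:45 223:48 224:69 225:64 226:31
x 355 170:62 171:62 172:40 222:63 223:68 224:54
x 362 169:29 170:67 171:50 172:26 221:37 222:66 223:65 224:33
x 370 169:58 170:66 171:43 221:59 222:70 223:59
[[556.6 186.6 125. ]
 [558.3 103.1 125. ]
 [560.2  17.1 125. ]]
[ 473.05670342  149.946544   1139.4853632 ]
```

```bash
python3 - <<'E'
from h import *
for f,pos,ori,xs,rg in (('w2',[549.5,152,302.4],[-2.131,-2.307,.001],(300,320,340),(140,200)),('w3',[569.8,319.2,299.9],[-2.128,-2.311,.001],(270,300,320),(255,300))):
    im=cv2.imread(f'pics/{f}.png'); o=dict(ee_pos=np.array(pos),orientation=np.array(ori))
    for x in xs:
        print(f,x,[(y,*im[y,x]) for y in range(*rg,2)] if 0 else ' '.join(f'{y}:{int(im[y,x,0])-int(im[y,x,2])}' for y in range(*rg)))
    for z in (125,): print([ (r,cast('wrist',[[320,r]],z,o)[0].round(1)) for r in range(rg[0]+10,rg[1],5)])
E
```

```text
w2 300 140:-97 141:-97 142:-96 143:-96 144:-97 145:-98 146:-97 147:-98 148:-97 149:-97 150:-98 151:-67 152:52 153:44 154:43 155:44 156:44 157:44 158:43 159:44 160:46 161:45 162:46 163:44 164:43 165:44 166:47 167:63 168:74 169:74 170:74 171:72 172:71 173:70 174:62 175:31 176:-4 177:-8 178:-7 179:-8 180:-7 181:-7 182:-7 183:-8 184:-8 185:-7 186:-7 187:-7 188:-8 189:-6 190:-9 191:-8 192:-7 193:-7 194:-9 195:-12 196:-15 197:-15 198:-15 199:-16
w2 320 140:-99 141:-98 142:-99 143:-97 144:-97 145:-96 146:-94 147:-93 148:-93 149:-92 150:-91 151:-68 152:44 153:43 154:44 155:44 156:46 157:45 158:44 159:44 160:46 161:45 162:43 163:44 164:44 165:46 166:51 167:64 168:75 169:75 170:73 171:73 172:72 173:70 174:61 175:23 176:-7 177:-8 178:-7 179:-7 180:-8 181:-7 182:-7 183:-6 184:-7 185:-9 186:-9 187:-7 188:-9 189:-8 190:-7 191:-7 192:-8 193:-8 194:-8 195:-14 196:-19 197:-19 198:-19 199:-19
w2 340 140:-98 141:-98 142:-94 143:-94 144:-92 145:-92 146:-91 147:-91 148:-91 149:-93 150:-83 151:-43 152:44 153:45 154:45 155:43 156:44 157:44 158:44 159:43 160:44 161:45 162:47 163:44 164:46 165:49 166:55 167:
[... 1153 characters left out ...]
284:25 285:24 286:24 287:27 288:23 289:23 290:24 291:26 292:23 293:24 294:24 295:25 296:24 297:26 298:24 299:28
w3 320 255:-85 256:-85 257:-82 258:-78 259:-73 260:-60 261:-48 262:-34 263:1 264:24 265:24 266:22 267:23 268:28 269:26 270:25 271:24 272:26 273:24 274:26 275:25 276:26 277:25 278:24 279:24 280:26 281:27 282:26 283:23 284:25 285:25 286:27 287:35 288:39 289:40 290:39 291:39 292:42 293:40 294:38 295:41 296:39 297:39 298:39 299:39
[(265, array([576.3, 257.5, 125. ])), (270, array([576.8, 251.8, 125. ])), (275, array([577.3, 246. , 125. ])), (280, array([577.8, 240.2, 125. ])), (285, array([578.3, 234.3, 125. ])), (290, array([578.8, 228.3, 125. ])), (295, array([579.3, 222.2, 125. ]))]
```

```bash
python3 - <<'E'
import cv2
im=cv2.imread('pics/w2.png')[140:270,230:420]; a=cv2.resize(im,None,fx=4,fy=4,interpolation=cv2.INTER_CUBIC)
cv2.imwrite('pics/c2.png',a)
E
```

```text
(no output)
```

View pics/c2.png

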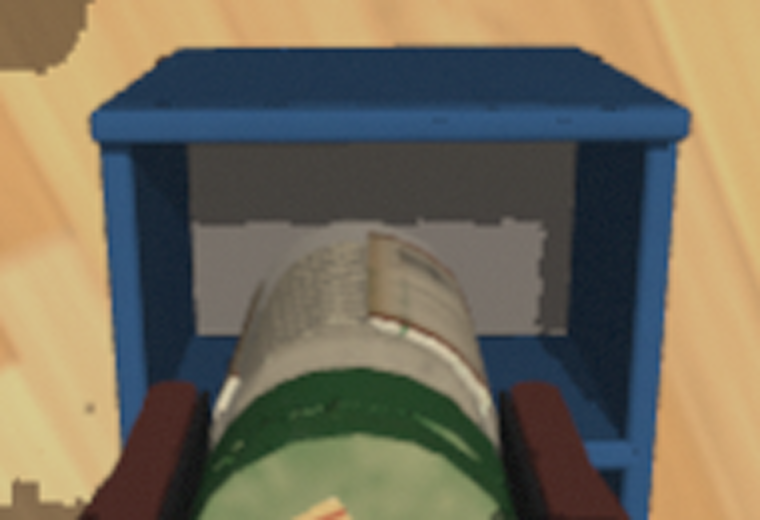

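The crop shows the end-stop wall from row 167 to 175, which fits z=133 and puts the wall at y≈187. That agrees with the top view, so the inner pocket centre is about (565,59).

servo_tool([
  [[1, 0, 0, 0.8, 0, 0, 0], [1, 0, 0, 1, 0, 0, 0], [1, 0, 0, 1, 0, 0, 0], [1, 0, -0.1, 0.9, 0, 0, 0], [1, 0, -0.6, 0.2, 0, 0, 0]],
])

```text
t: 8.3
ee_pos: [575.8, 299.3, 290.8]
orientation: [2.126, 2.308, 0.02]
ft_force: [1.5, 0.5, -2.7]
width: 63.6
grasp_force: 30.0
```

servo_tool([
  [[1, -0.04, -1, 0, 0, 0, 0], [1, -0.04, -1, 0, 0, 0, 0], [1, -0.04, -1, 0, 0, 0, 0], [1, -0.04, -1, 0, 0, 0, 0], [1, -0.04, -1, 0, 0, 0, 0]],
])

```text
t: 8.72
ee_pos: [564.8, 94.1, 283.6]
orientation: [2.13, 2.308, 0.001]
ft_force: [0.9, 0.5, -2.4]
width: 63.8
grasp_force: 30.0
```

servo_tool([
  [[1, 0, -0.7, 0, 0, 0, 0], [1, 0, -0.2, 0, 0, 0, 0], [1, 0, 0, 0, 0, 0, 0], [1, 0, 0, 0, 0, 0, 0], [1, 0, 0, 0, 0, 0, 0]],
])

```text
t: 9.13
ee_pos: [565.5, 60.9, 283.0]
orientation: [2.131, 2.309, 0.001]
ft_force: [-1.2, 0.6, -2.7]
width: 63.6
grasp_force: 30.0
```

servo_tool([
  [[1, 0, -0.06, -0.3, 0, 0, 0], [1, 0, 0, -0.3, 0, 0, 0], [1, 0, 0, -0.2, 0, 0, 0], [1, 0, 0, -0.2, 0, 0, 0], [1, 0, 0, -0.1, 0, 0, 0]],
])

```text
t: 9.55
ee_pos: [564.6, 57.7, 236.6]
orientation: [-2.13, -2.307, 0.003]
ft_force: [0.1, -0.1, -3.1]
width: 63.8
grasp_force: 30.0
```

```bash
python3 - <<'E'
from h import *
im=np.hstack([cv2.resize(vision.get_image('wrist')[:,:,::-1][130:330,180:480],(390,260)),cv2.resize(vision.get_image('side')[:,:,::-1][130:270,255:465],(390,260))]); cv2.imwrite('pics/w4.png',im)
print(readout.get_obs()['ee_pos'])
E
```

```text
[564.84606833  57.49854147 237.29219216]
```

View pics/w4.png

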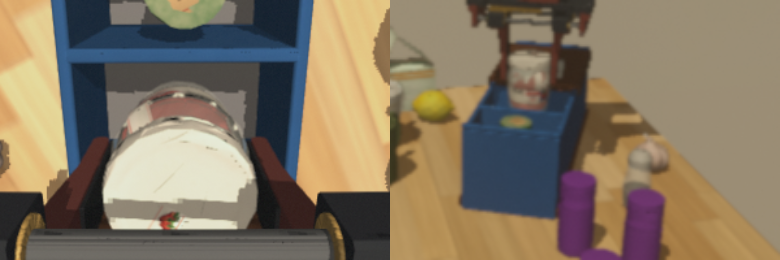

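The picture shows the jam jar inside the inner pocket's mouth without wall contact, and the spice jar sitting below the rim. I'll continue down.

servo_tool([
  [[1, 0, 0, -0.3, 0, 0, 0], [1, 0, 0, -0.4, 0, 0, 0], [1, 0, 0, -0.3, 0, 0, 0], [1, 0, 0, -0.2, 0, 0, 0], [1, 0, 0, -0.1, 0, 0, 0]],
])

```text
t: 10.07
ee_pos: [564.9, 57.2, 185.2]
orientation: [-2.131, -2.307, 0.002]
ft_force: [-0.5, -0.7, -2.0]
width: 63.5
grasp_force: 30.0
```

servo_tool([
  [[1, 0, 0, -0.1, 0, 0, 0], [1, 0, 0, -0.1, 0, 0, 0], [1, 0, 0, -0.1, 0, 0, 0], [1, 0, 0, -0.1, 0, 0, 0], [1, 0, 0, 0, 0, 0, 0]],
])

```text
t: 10.48
ee_pos: [565.7, 57.3, 171.0]
orientation: [2.131, 2.307, 0.001]
ft_force: [0.1, 0.2, -2.7]
width: 63.4
grasp_force: 30.0
```

servo_tool([
  [[1, 0, 0, -0.08, 0, 0, 0], [1, 0, 0, -0.05, 0, 0, 0], [1, 0, 0, 0, 0, 0, 0]],
])

```text
t: 10.73
ee_pos: [565.8, 57.3, 167.2]
orientation: [2.131, 2.307, 0.001]
ft_force: [-5.8, -1.2, 15.3]
width: 63.5
grasp_force: 30.0
```

servo_tool([
  [[1, 0, 0, -0.05, 0, 0, 0], [1, 0, 0, 0, 0, 0, 0]],
])

```text
t: 10.9
ee_pos: [565.8, 57.3, 166.5]
orientation: [2.131, 2.307, 0.001]
ft_force: [-10.0, -2.5, 28.3]
width: 63.6
grasp_force: 30.0
```

Both jars have bottomed. I'll release, rise and find the handle.

servo_tool([
  [[-0.72, 0, 0, 0.05, 0, 0, 0], [-0.72, 0, 0, 0.03, 0, 0, 0], [-0.72, 0, 0, 0, 0, 0, 0], [-0.72, 0, 0, 0.3, 0, 0, 0], [-0.72, 0, 0, 0.6, 0, 0, 0]],
])

```text
t: 11.32
ee_pos: [563.9, 57.2, 201.0]
orientation: [-2.129, -2.305, 0.006]
ft_force: [0.2, 0.4, -0.2]
width: 75.7
grasp_force: 0.0
```

servo_tool([
  [[-0.72, 0, 0, 0.9, 0, 0, 0], [1, 0, 0, 0.8, 0, 0, 0], [1, 0, 0.5, 0.5, 0, 0, 0], [1, 0, 1, 0, 0, 0, 0], [1, 0, 0.5, 0, 0, 0, 0]],
])

```text
t: 11.73
ee_pos: [566.3, 139.5, 293.5]
orientation: [2.131, 2.305, 0.007]
ft_force: [-0.9, 0.6, -0.7]
width: 52.2
grasp_force: 0.0
```

servo_tool([
  [[1, 0, 0, 0, 0, 0, 0], [1, 0, 0, 0, 0, 0, 0], [1, 0, 0, 0, 0, 0, 0]],
])

```text
t: 11.98
ee_pos: [565.2, 136.8, 290.6]
orientation: [-2.131, -2.308, 0.001]
ft_force: [-0.0, -0.5, -0.3]
width: 32.2
grasp_force: 0.0
```

```bash
python3 - <<'E'
from h import *
o=readout.get_obs(); print(o['t'],o['ee_pos'],o['width'])
w=vision.get_image('wrist')[:,:,::-1]
s=vision.get_image('side')[:,:,::-1]
cv2.imwrite('pics/w5.png',np.hstack([cv2.resize(w[80:380,80:560],(480,300)),cv2.resize(s[130:270,250:400],(320,300))]))
im=cv2.imread('pics/top0.png'); hsv=cv2.cvtColor(im,cv2.COLOR_BGR2HSV)
m=cv2.inRange(hsv,(0,0,90),(180,70,255)); q=0*m; q[165:220,392:415]=m[165:220,392:415]
c=max(cv2.findContours(q,0,2)[0],key=cv2.contourArea); r=cv2.minAreaRect(c); print(r,cast('top',[r[0]],158))
E
```

```text
11.9833 [565.19651352 136.81574357 290.62363236] 32.21601040659205
((401.2103576660156, 192.02413940429688), (34.46387481689453, 6.2284111976623535), 85.2363510131836) [[572.43279024 -25.9987777  158.        ]]
```

View pics/w5.png

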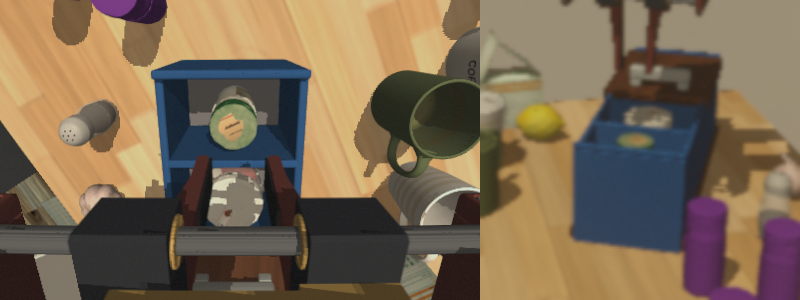

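Both jars stand upright below the rim, spice cap at about (233,122) and jam cap at (233,198) in the composite. The handle is at (572,-26). I'll close the fingers, go behind the bar and push along +y.

servo_tool([
  [[1, 0.1, -0.8, 0, 0, 0, 0], [1, 0.1, -1, 0, 0, 0, 0], [1, 0, -1, 0, 0, 0, 0], [1, 0, -1, 0, 0, 0, 0], [1, 0, -1, 0, 0, 0, 0]],
])

```text
t: 12.5
ee_pos: [572.8, -57.5, 290.5]
orientation: [-2.133, -2.306, 0.001]
ft_force: [0.8, -0.8, -0.2]
width: 0.8
grasp_force: 0.0
```

servo_tool([
  [[1, 0, -0.4, 0, 0, 0, 0], [1, 0, 0, -0.5, 0, 0, 0], [1, 0, 0, -0.5, 0, 0, 0], [1, 0, 0, -0.5, 0, 0, 0], [1, 0, 0, -0.2, 0, 0, 0]],
])

```text
t: 12.92
ee_pos: [571.8, -71.9, 220.1]
orientation: [-2.132, -2.303, 0.004]
ft_force: [-1.0, 0.0, -0.2]
width: 0.7
grasp_force: 0.0
```

servo_tool([
  [[1, 0, 0, 0, 0, 0, 0], [1, 0, 0, 0, 0, 0, 0]],
])

```text
t: 13.08
ee_pos: [573.3, -71.2, 222.7]
orientation: [-2.132, -2.307, 0.001]
ft_force: [0.7, 0.1, 0.4]
width: 0.2
grasp_force: 0.0
```

servo_tool([
  [[1, 0, 0.3, -0.05, 0, 0, 0], [1, 0, 0.3, 0, 0, 0, 0], [1, -0.03, 0.4, 0, 0, 0, 0], [1, -0.04, 0.5, 0, 0, 0, 0], [1, -0.04, 0.5, 0, 0, 0, 0]],
])

```text
t: 13.5
ee_pos: [569.2, 10.5, 221.6]
orientation: [2.13, 2.307, 0.0]
ft_force: [0.5, -4.2, -1.0]
width: 0.6
grasp_force: 2.2
```

servo_tool([
  [[1, -0.04, 0.5, 0, 0, 0, 0], [1, -0.04, 0.5, 0, 0, 0, 0], [1, -0.04, 0.5, 0, 0, 0, 0], [1, -0.04, 0.5, 0, 0, 0, 0], [1, -0.04, 0.4, 0, 0, 0, 0]],
])

```text
t: 13.92
ee_pos: [560.9, 107.4, 221.6]
orientation: [2.129, 2.308, 0.001]
ft_force: [3.1, -4.5, -2.4]
width: 0.4
grasp_force: 2.0
```

servo_tool([
  [[1, -0.03, 0.3, 0, 0, 0, 0], [1, -0.02, 0.2, 0, 0, 0, 0], [1, -0.01, 0.1, 0, 0, 0, 0], [1, 0, 0, 0, 0, 0, 0]],
])

```text
t: 14.25
ee_pos: [558.6, 130.3, 221.1]
orientation: [-2.131, -2.309, -0.001]
ft_force: [0.4, 0.5, 0.2]
width: 0.5
grasp_force: 0.0
```

servo_tool([
  [[1, 0, 0.08, 0, 0, 0, 0], [1, 0, 0.08, 0, 0, 0, 0], [1, 0, 0.05, 0, 0, 0, 0]],
])

```text
t: 14.5
ee_pos: [558.3, 135.3, 220.7]
orientation: [2.129, 2.307, -0.007]
ft_force: [-0.4, -23.4, 6.8]
width: 0.4
grasp_force: 11.9
```

The force rose sharply to 23 N, so it has probably reached the end stop. I'll back off, rise, move away and check.

servo_tool([
  [[1, 0, -0.3, 0, 0, 0, 0], [1, 0, -0.3, 0.3, 0, 0, 0], [1, 0, -0.3, 0.9, 0, 0, 0], [1, 0, -0.5, 0.9, 0, 0, 0], [1, 0, -0.9, 0.3, 0, 0, 0]],
])

```text
t: 14.92
ee_pos: [560.4, 46.1, 322.1]
orientation: [2.127, 2.306, 0.01]
ft_force: [0.8, -0.3, 0.5]
width: 0.4
grasp_force: 0.0
```

servo_tool([
  [[1, -0.4, -0.9, 0, 0, 0, 0], [1, -0.4, -0.9, 0, 0, 0, 0], [1, 0, -0.8, 0, 0, 0, 0], [1, 0, 0, 0, 0, 0, 0], [1, 0, 0, 0, 0, 0, 0]],
])

```text
t: 15.33
ee_pos: [526.4, -60.2, 317.6]
orientation: [2.136, 2.303, 0.002]
ft_force: [-0.4, 0.2, 0.2]
width: 0.2
grasp_force: 0.0
```

```bash
python3 - <<'E'
from h import *
s=vision.get_image('side')[:,:,::-1];im=vision.get_image('top')[:,:,::-1]
cv2.imwrite('pics/t6.png',np.hstack([cv2.resize(im[150:240,290:480],(475,225),interpolation=2),cv2.resize(s[145:255,265:400],(276,225),interpolation=2)]))
hsv=cv2.cvtColor(np.ascontiguousarray(im),cv2.COLOR_BGR2HSV)
print(cast('top',[[310.8,198]],133)); 
for y in (185,190,195,200): print(y,[tuple(int(v) for v in im[y,x]) for x in range(306,318)])
m=cv2.inRange(hsv,(0,0,90),(180,70,255)); q=0*m; q[165:225,312:345]=m[165:225,312:345]
c=max(cv2.findContours(q,0,2)[0],key=cv2.contourArea); r=cv2.minAreaRect(c); print(r,cast('top',[r[0]],158))
E
```

```text
[[555.90826271 186.80011371 133.        ]]
185 [(63, 116, 159), (67, 113, 153), (89, 83, 96), (91, 60, 36), (82, 51, 23), (49, 36, 41), (22, 34, 61), (15, 34, 66), (17, 35, 66), (13, 34, 66), (17, 35, 67), (16, 35, 66)]
190 [(65, 116, 158), (66, 113, 153), (76, 86, 101), (88, 63, 45), (87, 54, 24), (55, 37, 28), (24, 31, 53), (13, 30, 61), (13, 31, 61), (14, 32, 62), (13, 31, 62), (15, 32, 63)]
195 [(70, 123, 159), (73, 124, 155), (72, 98, 114), (87, 70, 59), (88, 55, 26), (69, 43, 24), (37, 35, 55), (18, 34, 65), (14, 32, 65), (17, 34, 67), (16, 35, 66), (16, 35, 66)]
200 [(66, 116, 158), (64, 115, 156), (60, 97, 130), (82, 70, 74), (89, 58, 30), (81, 51, 26), (46, 36, 46), (19, 33, 63), (15, 34, 67), (16, 35, 66), (15, 34, 67), (16, 35, 67)]
((324.03118896484375, 196.99807739257812), (34.30805969238281, 6.050693988800049), 86.42366790771484) [[556.86184392 154.94517526 158.        ]]
```

View pics/t6.png

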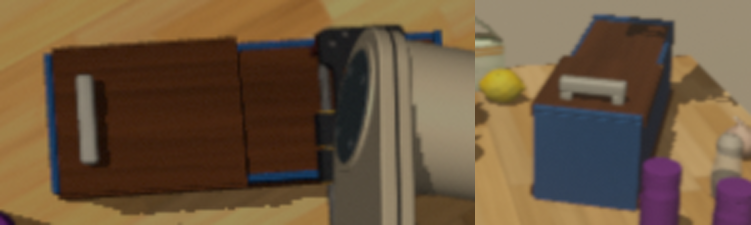

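The lid lies against the blue end stop with no gap, and its handle is now at about (324,197) in the top view. I'll hand in.

```bash
python3 -c "
from workcell import close_job
print(close_job())"
```

```text
the job is handed in; nothing more can be done
None
```

I handed the job in, with no verdict returned: the spice jar is in the outer (deep) pocket and the jam jar in the inner one, both pushed to the bottom, and the lid is shut against its end stop, at about 15 s.

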